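Load the solder reels onto their stands

TASK

Load the four solder reels onto the two reel stands. On the stand with the round wooden base put the red reel at the bottom and the blue one on top of it; on the stand with the square black base the yellow reel at the bottom and the green one on top of it. Slide every reel down its spindle until it lies flat, let go of them all, and do not disturb the flux tin or the effect pedal.

Things in the scene. Friction and masses are not known exactly. Their poses are not given: they have to be found in the camera images.
- red_reel_center (a point): centre (half-way up, on the axis) of the red solder reel: a loose spool, 56 mm diameter and 36 mm high, two 5 mm thick red plastic flanges at top and bottom with silvery solder wound between them (49 mm diameter there), a 26 mm bore right through along its z axis. It stands flat on the table, z up, its centre 18 mm above what it stands on. About 0.18 kg.
- blue_reel_center (a point): centre (half-way up, on the axis) of the blue solder reel: a loose spool, 56 mm diameter and 36 mm high, two 5 mm thick blue plastic flanges at top and bottom with silvery solder wound between them (49 mm diameter there), a 26 mm bore right through along its z axis. It stands flat on the table, z up, its centre 18 mm above what it stands on. About 0.18 kg.
- yellow_reel_center (a point): centre (half-way up, on the axis) of the yellow solder reel: a loose spool, 56 mm diameter and 36 mm high, two 5 mm thick yellow plastic flanges at top and bottom with silvery solder wound between them (49 mm diameter there), a 26 mm bore right through along its z axis. It stands flat on the table, z up, its centre 18 mm above what it stands on. About 0.18 kg.
- green_reel_center (a point): centre (half-way up, on the axis) of the green solder reel: a loose spool, 56 mm diameter and 36 mm high, two 5 mm thick green plastic flanges at top and bottom with silvery solder wound between them (49 mm diameter there), a 26 mm bore right through along its z axis. It stands flat on the table, z up, its centre 18 mm above what it stands on. About 0.18 kg.
- wood_stand: reel stand with a round brown wooden base, 84 mm diameter and 10 mm thick, with a 10 mm thick steel spindle rising 56 mm from its top face (last 8 mm tapered; tip 66 mm above the table). Fixed. Origin: centre of the underside of the base, on the spindle axis, z up. Seated, a lower reel has its centre 28 mm above the origin, an upper reel 64 mm.
- black_stand: reel stand with a square black plastic base, 80 x 80 mm and 10 mm thick (x and y along its sides), with a 10 mm thick steel spindle rising 56 mm from its top face (last 8 mm tapered; tip 66 mm above the table). Fixed. Origin: centre of the underside of the base, on the spindle axis, z up. Seated, a lower reel has its centre 28 mm above the origin, an upper reel 64 mm.
- flux_tin_center (a point): bystander: half-way up a closed flux tin, dark steel with a grey lid, 72 mm diameter, 46 mm high. Loose on the table; leave alone.
- pedal: bystander: black effect-pedal box 65 x 115 mm (x, y), 36 mm high, with two green knobs and a switch up to 52 mm. Loose, beyond the work. Origin: centre of its underside. Leave alone.

How it is judged:
By the outcome, as a careful person would: the job done as asked, in the order asked, and still so for the second after the job is handed in, with the robot touching nothing.
It also fails if it takes over 112 s, if anything falls off the work surface, if the arm or the gripper's body presses on something with over 40 N, if the wrist force passes 120 N, or if a joint passes its speed limit or range.

ROBOT

A 6-joint arm with a two-finger parallel gripper is mounted at the origin on the work surface. World frame = base frame: x ahead of the robot, y to its left, z up, the work surface at z = 0. Lengths are in m, angles in rad, forces in N, time in s.
With the tool pointing down it reaches from about 0.3 to 0.875 m from the base axis. Payload 6.4 kg.
Tool frame: the origin (TCP) lies midway between the tips of the shut fingers; the grasp point (between the pads) lies 19 mm behind it; z points along the fingers, y is the line along which they close (so a half turn about z gives the same grasp; the last joint's range is limited). The gripper opens to 88 mm and grips with 3 to 60 N. Pads are 18 mm wide; open, the fingers measure 123 mm over their backs; the gripper's body (75 mm by 187 mm) begins 45 mm behind the grasp point.
Start: joints at [0.986, 0.181, 1.607, -0, 1.354, -0.206], TCP at [0.213, 0.534, 0.239] pointing down, gripper open.
Joint ranges: [-2.99, 2.99], [-0.89, 2.07], [0.3, 2.58], [-1.14, 4.28], [0, 2.63], [-3.12, 3.12]. Speed limits (rad/s): [2.57, 2.57, 3.01, 3.14, 3.14, 3.14].

INTERFACE

Orientations are given as a 3x3 rotation matrix whose columns are the frame's x, y, z axes.
In Python, from cell import * gives the robot as it stands.
- The arm moves only by the tool apply_moves, never from a script. Its argument "steps" is a list of rows, each a list of 4 numbers: the shift along the tool's x, y, z in cm, then the turn about the tool's z in rad. In form: [[dx, dy, dz, turn], ...]. A call has 1 to 8 rows; each row shifts and turns the commanded pose from where the row before left it, along the tool's axes as they then stand; what a row does not reach is not made up. A row lasts 1/10 s, in which the tool goes at most 50 mm and 8.59 degrees, less where a joint would pass 70% of its speed; a pose out of reach is approached as far as the arm can. A call with a gripper value outside its range is refused whole. "hand" is the closure in counts, from 0 (fully open) to 255 (shut), set as the call begins (left out, the last holds). The fingers move at their own pace and stop on an object; "newtons" is the grip in N (left out, the last holds). Time passes only in rows, so rows that do not move let the fingers close. It gives the time, the measured TCP pose, the force, the opening and the grip force at its end, in the units of the state.
- get_state(): the state, without advancing time (a new reading comes with each control period).
- capture(name): name is "scene" or "top" or "wrist"; returns the picture (480x640x3 uint8, blue, green, red); there is no depth.
- camera_model(name): a dict with "fx", "fy", "cx", "cy" (pixels), "extrinsics" (4x4, takes a point from camera to world coordinates). Camera axes: x right, y down, z forward; pixel columns grow to the right and rows downward; lengths in m; the calibration is good to about 2 mm. The wrist camera is an equidistant fisheye: a pixel r from the principal point sees the ray r / f radians off the axis. A picture is of the moment at which its call begins: read the wrist's pose just before it. camera_model takes no time and is no camera call; for the wrist camera it gives the pose at the moment of the call.
- hand_in(): hands the job in; it is judged then, once.
The state is a dict: "clock": time; "q": joint angles; "qvel": joint speeds; "joint_torque": joint torques, N m; "ee_pos": TCP position; "eef_rot": TCP orientation; "force": force on the tool from outside, world axes, zero at the start; "torque": the same for the moment, N m; "grip_width": finger opening in m; "finger_force": force on a finger pad.
Only numpy, scipy, OpenCV 4.12 (cv2) and the standard library are available. Lean on these libraries where they do the work, as an engineer would, in place of code of your own. Each camera call takes 0.05 s, during which the arm holds its last target. There are 200 camera calls.

## Working session

There is one attempt and no reset: what is moved stays moved. The work goes in short steps, Python scripts to look and compute and a tool call to move; the robot and the scene stay as the last step left them, time stands still between calls to the robot, and variables do not carry over. Pictures are saved under pics/ and viewed, at most 14 in all, crops included, and the job is handed in when it is done.

Besides the shell and the picture viewer there is one more tool, called after "Request:" as name([rows], argument=value, ...), one row to a line, values as JSON. apply_moves: Moves the arm, as the interface text tells. Its arguments: {"type":"object","properties":{"steps":{"type":"array","items":{"type":"array","items":{"type":"number"}}},"hand":{"type":"number"},"newtons":{"type":"number"}},"required":["steps"]}

```bash
mkdir -p pics; ls; python3 - <<'E'
from cell import *
import cv2,numpy as np
np.set_printoptions(precision=4,suppress=True)
s=get_state();print(s['clock'],s['ee_pos'],s['eef_rot'])
for n in("scene","top","wrist"):
    m=camera_model(n);print(n,m)
    cv2.imwrite(f'pics/{n}0.png',capture(n))
E
```

```text
pics
0.0 [0.2123 0.5338 0.2379] [[-0.9291  0.3698 -0.0009]
 [ 0.3698  0.9291 -0.0014]
 [ 0.0003 -0.0016 -1.    ]]
scene {'fx': 554.0712453187986, 'fy': 554.0712453187986, 'cx': 325.38157911500997, 'cy': 240.3974057575924, 'extrinsics': array([[ 0.063 ,  0.8095, -0.5837,  1.4238],
       [ 0.998 , -0.0553,  0.031 , -0.0377],
       [-0.0072, -0.5845, -0.8114,  1.2104],
       [ 0.    ,  0.    ,  0.    ,  1.    ]])}
top {'fx': 489.67509172179257, 'fy': 489.67509172179257, 'cx': 318.92500832090417, 'cy': 244.0881450743979, 'extrinsics': array([[ 0.0177, -0.9961,  0.0869,  0.4913],
       [-0.9998, -0.0182, -0.0053,  0.0244],
       [ 0.0068, -0.0867, -0.9962,  1.3071],
       [ 0.    ,  0.    ,  0.    ,  1.    ]])}
wrist {'fx': 371.64829954431775, 'fy': 371.64829954431775, 'cx': 318.906482766415, 'cy': 242.50431868564283, 'extrinsics': array([[ 0.3708,  0.885 ,  0.2817,  0.1393],
       [ 0.9287, -0.3527, -0.1146,  0.5627],
       [-0.0021,  0.3041, -0.9526,  0.3849],
       [ 0.    ,  0.    ,  0.    ,  1.    ]])}
```

View pics/scene0.png

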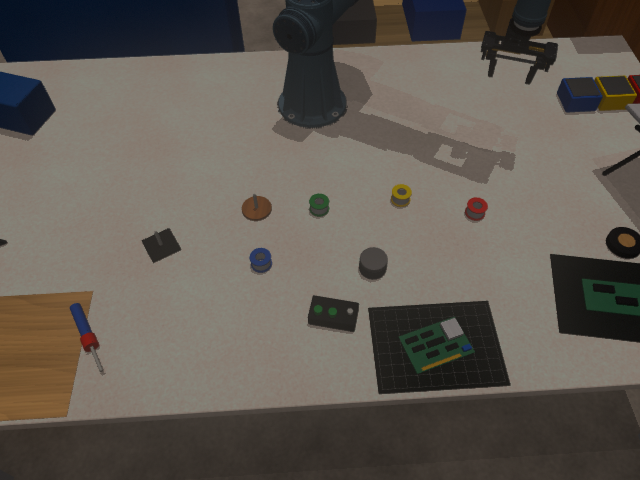

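View pics/top0.png

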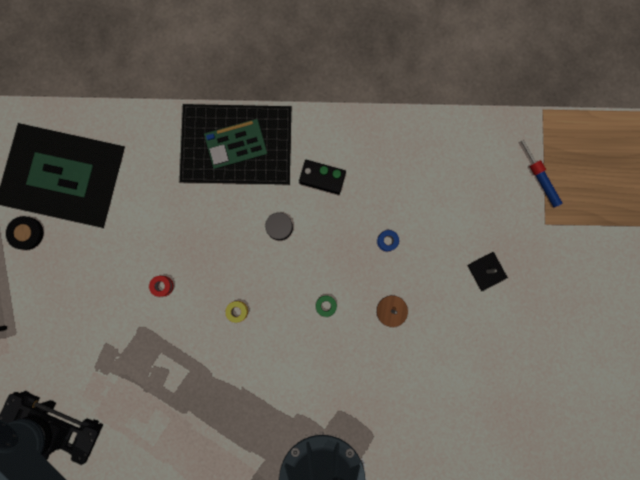

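The top view shows red (161,286), yellow (236,311), green (326,305), blue (388,240), the wood stand (392,311), the black stand (487,271), the tin (279,226) and the pedal (323,177). The scene view shows the same layout. Next I triangulate by colour.

```bash
cat > h.py <<'E'
from cell import *
import cv2,numpy as np
np.set_printoptions(precision=4,suppress=True)
HUE={'red':(0,8),'blue':(105,125),'yellow':(22,33),'green':(55,85)}
def ray(m,px,wrist=False):
    d=np.array([(px[0]-m['cx'])/m['fx'],(px[1]-m['cy'])/m['fy']])
    if wrist:
        t=np.linalg.norm(d);v=np.r_[d/t*np.sin(t),np.cos(t)]
    else: v=np.r_[d,1]
    E=m['extrinsics'];v=E[:3,:3]@v
    return E[:3,3],v/np.linalg.norm(v)
def tri(rays):
    A=sum(np.eye(3)-np.outer(v,v) for o,v in rays);b=sum((np.eye(3)-np.outer(v,v))@o for o,v in rays)
    return np.linalg.solve(A,b)
def atz(r,z): o,v=r;return o+v*(z-o[2])/v[2]
def blob(img,c,near,R=40):
    h=cv2.cvtColor(img,cv2.COLOR_BGR2HSV);lo,hi=HUE[c]
    k=((h[...,0]>=lo)&(h[...,0]<=hi)&(h[...,1]>110)&(h[...,2]>40)).astype(np.uint8)
    if c=='red': k|=((h[...,0]>172)&(h[...,1]>110)&(h[...,2]>40)).astype(np.uint8)
    w=np.zeros_like(k);cv2.circle(w,tuple(int(a) for a in near),R,1,-1)
    y,x=np.nonzero(k*w)
    return (x,y)
E
python3 - <<'E'
from h import *
T=cv2.imread('pics/top0.png');S=cv2.imread('pics/scene0.png');mt=camera_model('top');ms=camera_model('scene')
P={'red':((161,286),(477,206)),'yellow':((236,311),(401,191)),'green':((326,305),(319,202)),'blue':((388,240),(260,257))}
for c,(a,b) in P.items():
    x,y=blob(T,c,a,18);t=((x.min()+x.max())/2,(y.min()+y.max())/2)
    u,v=blob(S,c,b,18);
    # upper flange: widest extents; rows from the top
    s=((u.min()+u.max())/2,v.min()+0.5*0.8*(u.max()-u.min()))
    print(c,len(x),t,(x.min(),x.max(),y.min(),y.max()),len(u),s,(u.min(),u.max(),v.min(),v.max()),tri([ray(mt,t),ray(ms,s)]),atz(ray(mt,t),.036))
for n,a,z in(('wood',(392,311),.01),('black',(487.5,271),.01),('tin',(279,226),.046)):print(n,atz(ray(mt,a),z))
# stand crops enlarged
A=[cv2.resize(T[281:341,362:422],(400,400),interpolation=2),cv2.resize(T[241:301,457:517],(400,400),interpolation=2)]
cv2.imwrite('pics/st.png',np.hstack(A))
E
```

```text
red 340 (np.float64(161.0), np.float64(286.0)) (np.int64(149), np.int64(173), np.int64(276), np.int64(296)) 271 (np.float64(476.0), np.float64(205.8)) (np.int64(465), np.int64(487), np.int64(197), np.int64(220)) [0.4862 0.426  0.03  ] [0.4861 0.4233 0.036 ]
yellow 284 (np.float64(236.0), np.float64(311.0)) (np.int64(226), np.int64(246), np.int64(301), np.int64(321)) 199 (np.float64(401.5), np.float64(191.6)) (np.int64(392), np.int64(411), np.int64(184), np.int64(204)) [0.4255 0.2287 0.0352] [0.4255 0.2279 0.036 ]
green 192 (np.float64(326.0), np.float64(305.5)) (np.int64(317), np.int64(335), np.int64(296), np.int64(315)) 142 (np.float64(318.5), np.float64(200.8)) (np.int64(310), np.int64(327), np.int64(194), np.int64(207)) [ 0.4436 -0.0033  0.0361] [ 0.4436 -0.0034  0.036 ]
blue 256 (np.float64(388.0), np.float64(240.0)) (np.int64(378), np.int64(398), np.int64(230), np.int64(250)) 210 (np.float64(259.5), np.float64(255.6)) (np.int64(250), np.int64(269), np.int64(248), np.int64(265)) [ 0.6161 -0.1633  0.0367] [ 0.6162 -0.1624  0.036 ]
wood [ 0.4313 -0.1778  0.01  ]
black [ 0.541  -0.4308  0.01  ]
tin [0.6464 0.122  0.046 ]
```

View pics/st.png

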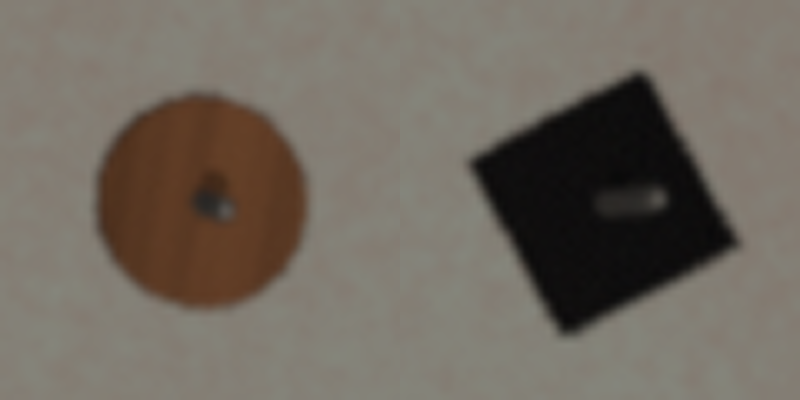

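```bash
cat >> h.py <<'E'
OBJ={'red':(.4861,.4240),'yellow':(.4255,.2285),'green':(.4436,-.0034),'blue':(.6162,-.1627),'wood':(.4313,-.1785),'black':(.5405,-.4312)}
def go(p):
    s=get_state();p=np.array(p);d=s['eef_rot'].T@(p-s['ee_pos'])*100
    print('clk %.2f'%s['clock'],'ee',s['ee_pos'],'-> tool cm',d,'rows>=%.1f'%(np.linalg.norm(d)/5))
E
python3 - <<'E'
from h import *
s=get_state();print(get_state()['q'])
go((*OBJ['red'],.12))
E
```

```text
[ 0.9857  0.1814  1.6078 -0.      1.3538 -0.2063]
clk 0.15 ee [0.2124 0.5339 0.238 ] -> tool cm [-29.4966  -0.0723  11.7954] rows>=6.4
```

Request:
apply_moves([
  [-3.7,0,1.475,0],
  [-3.7,0,1.475,0],
  [-3.7,0,1.475,0],
  [-3.7,0,1.475,0],
  [-3.7,0,1.475,0],
  [-3.7,0,1.475,0],
  [-3.7,0,1.475,0],
  [-3.6,-0.1,1.475,0],
], hand=0, newtons=30)

```text
clock: 0.95
ee_pos: [0.4876, 0.4234, 0.1198]
eef_rot: [[-0.929, 0.37, -0.0], [0.37, 0.929, -0.0], [0.0, -0.0, -1.0]]
force: [-0.2, -0.7, 0.4]
grip_width: 0.088
finger_force: 0.0
```

```bash
python3 - <<'E'
from h import *
s=get_state();print(s['qvel'])
go((*OBJ['red'],.006))
m=camera_model('wrist');I=capture('wrist');cv2.imwrite('pics/w1.png',I)
go((*OBJ['red'],.006))
E
```

```text
[-0.4677  0.4727 -0.3393  0.0031 -0.14   -0.466 ]
clk 0.95 ee [0.4876 0.4234 0.1198] -> tool cm [ 0.1575  0.0042 11.3761] rows>=2.3
clk 1.00 ee [0.4915 0.4199 0.1172] -> tool cm [ 0.6648  0.2109 11.1143] rows>=2.2
```

View pics/w1.png

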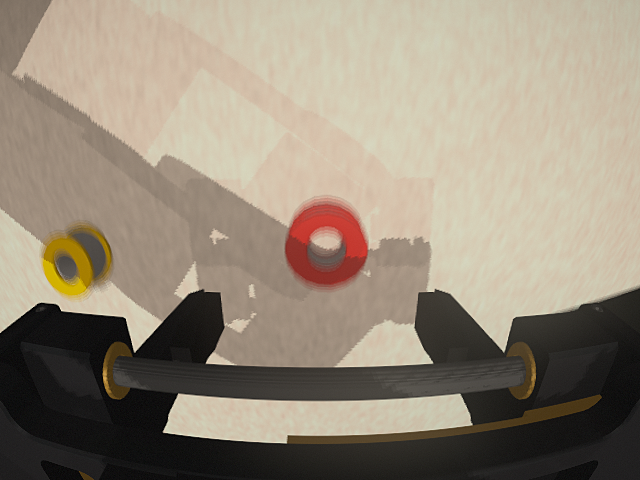

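The moving arm blurred this picture. The red reel sits near (326,245), between the finger lines. I'll let the arm settle and then measure.

Request:
apply_moves([
  [0,0,0,0],
  [0,0,0,0],
  [0,0,0,0],
])

```text
clock: 1.3
ee_pos: [0.4854, 0.425, 0.1212]
eef_rot: [[-0.93, 0.369, 0.0], [0.369, 0.93, 0.0], [-0.0, 0.0, -1.0]]
force: [0.2, -0.7, -0.2]
grip_width: 0.0883
finger_force: 0.0
```

```bash
cat >> h.py <<'E'
def proj(m,P):
    E=m['extrinsics'];v=E[:3,:3].T@(np.array(P)-E[:3,3]);t=np.arctan2(np.hypot(v[0],v[1]),v[2]);k=t/np.hypot(v[0],v[1])
    return np.array([m['cx']+m['fx']*k*v[0],m['cy']+m['fy']*k*v[1]])
def wr(c,z=.036,guess=None,save=None):
    """top-flange centre from wrist: fit outer circle (r 28mm) of colour mapped to plane z"""
    m=camera_model('wrist');I=capture('wrist')
    if save: cv2.imwrite(save,I)
    g=guess if guess is not None else OBJ[c]
    pc=proj(m,(*g,z));x,y=blob(I,c,pc,80)
    Q=np.array([atz(ray(m,(a,b),True),z)[:2] for a,b in zip(x,y)])
    # keep bore-side independent: search centre maximising points in annulus 13..28 mm
    best=max(((np.sum((lambda r:(r>.0135)&(r<.0275))(np.hypot(*(Q-[gx,gy]).T))),gx,gy) for gx in g[0]+np.arange(-.02,.0201,.001) for gy in g[1]+np.arange(-.02,.0201,.001)),key=lambda t:t[0])
    print(c,'px',pc,len(x),'centre',best);return best[1:]
E
python3 - <<'E'
from h import *
wr('red')
go((*OBJ['red'],.006));print(get_state()['qvel'])
E
```

```text
red px [318.8174 250.2974] 4622 centre (np.int64(3870), np.float64(0.4861), np.float64(0.428))
clk 1.35 ee [0.4854 0.4252 0.1214] -> tool cm [-0.1    -0.0926 11.542 ] rows>=2.3
[ 0.0033 -0.0025 -0.0026 -0.0012  0.002   0.0002]
```

Request:
apply_moves([
  [0,0.2,2.5,0],
  [0,0,3,0],
  [0,0,3,0],
  [0,0,2,0],
  [0,0,1,0],
  [0,0,0,0],
  [0,0,0,0],
])

```text
clock: 2.05
ee_pos: [0.4875, 0.4269, 0.0069]
eef_rot: [[-0.929, 0.369, 0.001], [0.369, 0.929, 0.001], [-0.001, 0.001, -1.0]]
force: [-0.1, -0.1, 0.4]
grip_width: 0.0882
finger_force: 0.0
```

Request:
apply_moves([
  [0,0,0,0],
  [0,0,0,0],
  [0,0,0,0],
  [0,0,0,0],
  [0,0,0,0],
  [0,0,0,0],
  [0,0,0,0],
  [0,0,0,0],
], hand=255, newtons=25)

```text
clock: 2.85
ee_pos: [0.4875, 0.4264, 0.0062]
eef_rot: [[-0.929, 0.37, 0.001], [0.37, 0.929, 0.001], [-0.001, 0.001, -1.0]]
force: [0.6, 1.0, 3.4]
grip_width: 0.0517
finger_force: 24.7
```

```bash
python3 - <<'E'
from h import *
wr('red',save='pics/w2.png');go((*OBJ['red'],.15))
I=cv2.imread('pics/w2.png');cv2.imwrite('pics/w2c.png',cv2.resize(I[180:400,180:460],None,fx=2,fy=2))
E
```

```text
red px [313.2752 346.3997] 9140 centre (np.int64(8127), np.float64(0.4841), np.float64(0.427))
clk 2.90 ee [0.4874 0.4264 0.0062] -> tool cm [  0.028   -0.2606 -14.3825] rows>=2.9
```

View pics/w2c.png

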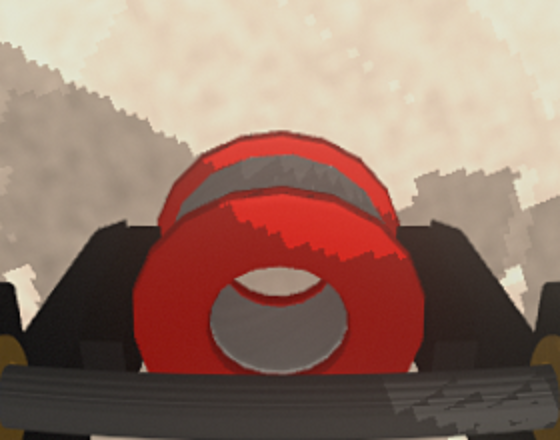

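The reel is gripped symmetrically and stands upright. Next I lift it and carry it to the wood stand.

Request:
apply_moves([
  [0,0,-1.4,0],
  [0,0,-3,0],
  [0,0,-3,0],
  [0,0,-3,0],
  [0,0,-2,0],
  [-0.6,-2.2,0,0],
  [-1.2,-4,0,0],
  [-1.2,-4,0,0],
])

```text
clock: 3.7
ee_pos: [0.4762, 0.319, 0.1297]
eef_rot: [[-0.93, 0.368, -0.001], [0.368, 0.93, -0.001], [0.001, -0.001, -1.0]]
force: [1.0, -0.6, -1.1]
grip_width: 0.0522
finger_force: 24.8
```

Request:
apply_moves([
  [-1.2,-4,0,0],
  [-1.2,-4,0,0],
  [-1.2,-4,0,0],
  [-1.2,-4,0,0],
  [-1.2,-4,0,0],
  [-1.2,-4,0,0],
  [-1.2,-4,0,0],
  [-1.2,-4,0,0],
])

```text
clock: 4.5
ee_pos: [0.4469, -0.0141, 0.1299]
eef_rot: [[-0.929, 0.37, -0.001], [0.37, 0.929, -0.0], [0.001, -0.0, -1.0]]
force: [1.0, -0.9, -1.4]
grip_width: 0.0518
finger_force: 24.8
```

Request:
apply_moves([
  [-1.2,-4,0,0],
  [-1.2,-4,0,0],
  [-1.2,-4,0,0],
  [-1.2,-4,0,0],
  [0,0,0,0],
  [0,0,0,0],
  [0,0,0,0],
  [0,0,0,0],
])

```text
clock: 5.3
ee_pos: [0.4333, -0.1776, 0.1295]
eef_rot: [[-0.93, 0.368, -0.001], [0.368, 0.93, 0.001], [0.001, 0.0, -1.0]]
force: [-0.2, 0.4, -2.1]
grip_width: 0.0518
finger_force: 24.8
```

```bash
python3 - <<'E'
from h import *
go((.4333,-.1795,.10));m=camera_model('wrist');cv2.imwrite('pics/w3.png',capture('wrist'))
for z in (.01,.066): print(proj(m,(*OBJ['wood'],z)))
e=get_state()['ee_pos'];print([proj(m,e+[-.002,.001,z]) for z in(-.006,.030)])
E
```

```text
clk 5.30 ee [ 0.4333 -0.1776  0.1295] -> tool cm [-0.0719 -0.1807  2.9524] rows>=0.6
[317.645  232.2936]
[317.3255 258.0546]
[array([320.7057, 300.0423]), array([321.1063, 342.931 ])]
```

View pics/w3.png

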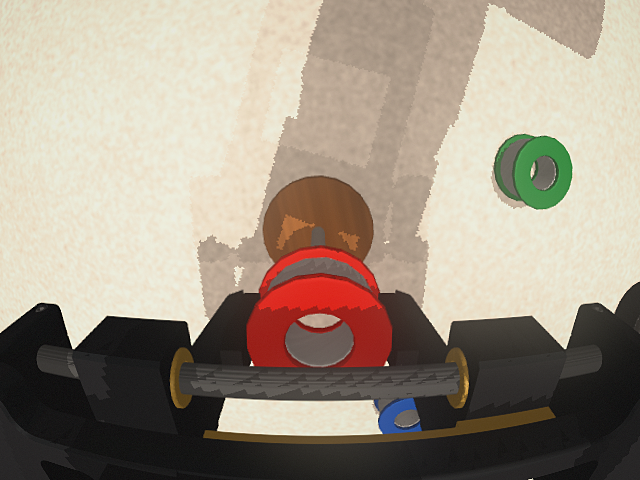

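In the picture the base centre is at (318,231), against a predicted (318,232). The reel's bore at (319,340) also agrees with the prediction. I'll lower it onto the spindle.

Request:
apply_moves([
  [-0.1,-0.2,2,0],
  [0,0,2,0],
  [0,0,2,0],
  [0,0,2,0],
  [0,0,2,0],
  [0,0,1,0],
  [0,0,0.2,0],
  [0,0,0,0],
])

```text
clock: 6.15
ee_pos: [0.434, -0.1809, 0.0179]
eef_rot: [[-0.929, 0.369, -0.0], [0.369, 0.929, 0.0], [0.0, 0.0, -1.0]]
force: [-0.4, 0.4, -2.3]
grip_width: 0.0516
finger_force: 24.8
```

Request:
apply_moves([
  [0,0,0,0],
  [0,0,0,0],
])

```text
clock: 6.35
ee_pos: [0.4344, -0.1817, 0.0187]
eef_rot: [[-0.929, 0.37, 0.001], [0.37, 0.929, -0.001], [-0.002, -0.0, -1.0]]
force: [0.4, 0.2, -2.3]
grip_width: 0.0518
finger_force: 24.8
```

Request:
apply_moves([
  [0,0,0.2,0],
  [0,0,0,0],
  [0,0,0,0],
])

```text
clock: 6.65
ee_pos: [0.4343, -0.1817, 0.0162]
eef_rot: [[-0.929, 0.37, 0.001], [0.37, 0.929, -0.001], [-0.001, -0.0, -1.0]]
force: [1.0, -0.5, -0.1]
grip_width: 0.0514
finger_force: 24.7
```

Request:
apply_moves([
  [0,0,0,0],
  [0,0,0,0],
  [0,0,0,0],
  [0,0,0,0],
  [0,0,0,0],
  [0,0,0,0],
  [0,0,0,0],
  [0,0,0,0],
], hand=0)

```text
clock: 7.45
ee_pos: [0.4337, -0.1812, 0.0157]
eef_rot: [[-0.929, 0.37, -0.0], [0.37, 0.929, 0.0], [0.0, 0.0, -1.0]]
force: [0.1, -0.7, 0.2]
grip_width: 0.088
finger_force: 0.0
```

Request:
apply_moves([
  [0,0,-1,0],
  [0,0,-2,0],
  [0,0,-3,0],
  [0,0,-3,0],
  [0,0,-2,0],
  [0,0,0,0],
  [0,0,0,0],
  [0,0,0,0],
])

```text
clock: 8.25
ee_pos: [0.433, -0.1807, 0.1247]
eef_rot: [[-0.929, 0.37, -0.002], [0.37, 0.929, 0.001], [0.002, 0.0, -1.0]]
force: [-0.2, -0.4, 0.1]
grip_width: 0.0882
finger_force: 0.0
```

```bash
python3 - <<'E'
from h import *
r=wr('red',.046,OBJ['wood'],save='pics/w4.png');go((*OBJ['blue'],.12))
E
```

```text
red px [322.0995 248.9059] 4907 centre (np.int64(4080), np.float64(0.4323), np.float64(-0.18149999999999997))
clk 8.30 ee [ 0.4329 -0.1806  0.1245] -> tool cm [-16.3687   8.4481   0.4149] rows>=3.7
```

View pics/w4.png

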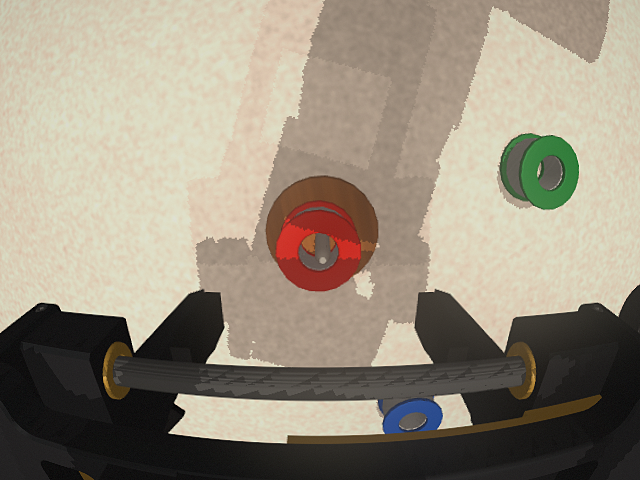

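Red is seated, with the spindle through its bore at (322,255). Blue is next.

Request:
apply_moves([
  [-2.4,1.4,0,0],
  [-3.5,1.75,0.1,0],
  [-3.5,1.75,0.1,0],
  [-3.5,1.75,0.1,0],
  [-3.5,1.75,0.1,0],
  [0,0,0,0],
  [0,0,0,0],
  [0,0,0,0],
])

```text
clock: 9.1
ee_pos: [0.6156, -0.1636, 0.1204]
eef_rot: [[-0.929, 0.37, -0.003], [0.37, 0.929, 0.001], [0.003, -0.0, -1.0]]
force: [0.1, -0.5, -0.0]
grip_width: 0.0878
finger_force: 0.0
```

```bash
python3 - <<'E'
from h import *
r=wr('blue',save='pics/w5.png');go((*r,.006))
E
```

```text
blue px [321.4974 249.9736] 4241 centre (np.int64(3788), np.float64(0.6162), np.float64(-0.16469999999999999))
clk 9.15 ee [ 0.6157 -0.1637  0.121 ] -> tool cm [-0.1051 -0.0691 11.4987] rows>=2.3
```

Request:
apply_moves([
  [0,-0.1,2.5,0],
  [0,0,3,0],
  [0,0,3,0],
  [0,0,2,0],
  [0,0,1,0],
  [0,0,0,0],
  [0,0,0,0],
  [0,0,0,0],
])

```text
clock: 9.95
ee_pos: [0.6178, -0.1654, 0.0085]
eef_rot: [[-0.929, 0.37, 0.002], [0.37, 0.929, -0.001], [-0.003, -0.0, -1.0]]
force: [0.2, -0.3, 0.6]
grip_width: 0.0879
finger_force: 0.0
```

Request:
apply_moves([
  [0,0,0,0],
  [0,0,0,0],
  [0,0,0,0],
  [0,0,0,0],
  [0,0,0,0],
  [0,0,0,0],
  [0,0,0,0],
  [0,0,0,0],
], hand=255, newtons=25)

```text
clock: 10.75
ee_pos: [0.6169, -0.1647, 0.0068]
eef_rot: [[-0.929, 0.37, 0.0], [0.37, 0.929, 0.0], [-0.0, 0.0, -1.0]]
force: [-0.2, 0.4, 2.4]
grip_width: 0.0516
finger_force: 24.6
```

```bash
python3 - <<'E'
from h import *
r=wr('blue',save='pics/w6.png');go((.434,-.181,.15))
E
```

```text
blue px [324.8657 343.3279] 8768 centre (np.int64(7863), np.float64(0.6152), np.float64(-0.16469999999999999))
clk 10.80 ee [ 0.6168 -0.1647  0.0068] -> tool cm [ 16.3852  -8.2751 -14.3196] rows>=4.7
```

Request:
apply_moves([
  [0,0,-1.3,0],
  [0,0,-3,0],
  [0,0,-3,0],
  [0,0,-3,0],
  [0,0,-3,0],
  [0,0,-1,0],
  [2.5,-1.5,0,0],
  [3.5,-1.7,0,0],
])

```text
clock: 11.6
ee_pos: [0.5493, -0.1726, 0.1498]
eef_rot: [[-0.929, 0.369, 0.001], [0.369, 0.929, -0.001], [-0.001, -0.0, -1.0]]
force: [-1.9, 0.0, -1.7]
grip_width: 0.0514
finger_force: 24.7
```

Request:
apply_moves([
  [3.5,-1.7,0,0],
  [3.5,-1.7,0,0],
  [3.4,-1.6,0,0],
  [0,0,0,0],
  [0,0,0,0],
  [0,0,0,0],
  [0,0,0,0],
])

```text
clock: 12.3
ee_pos: [0.435, -0.1804, 0.1498]
eef_rot: [[-0.929, 0.369, 0.0], [0.369, 0.929, -0.0], [-0.0, -0.0, -1.0]]
force: [-0.0, -0.8, -0.9]
grip_width: 0.0517
finger_force: 24.7
```

```bash
python3 - <<'E'
from h import *
go((.4325,-.1795,.10));m=camera_model('wrist');cv2.imwrite('pics/w7.png',capture('wrist'))
for z in (.01,.066): print(proj(m,(*OBJ['wood'],z)))
e=get_state()['ee_pos'];print([proj(m,e+[-.002,.001,z]) for z in(-.006,.030)])
E
```

```text
clk 12.30 ee [ 0.435  -0.1804  0.1498] -> tool cm [ 0.2694 -0.0039  4.9787] rows>=1.0
[320.3663 221.8516]
[320.6379 243.4527]
[array([320.8372, 299.336 ]), array([321.2309, 342.1835])]
```

View pics/w7.png

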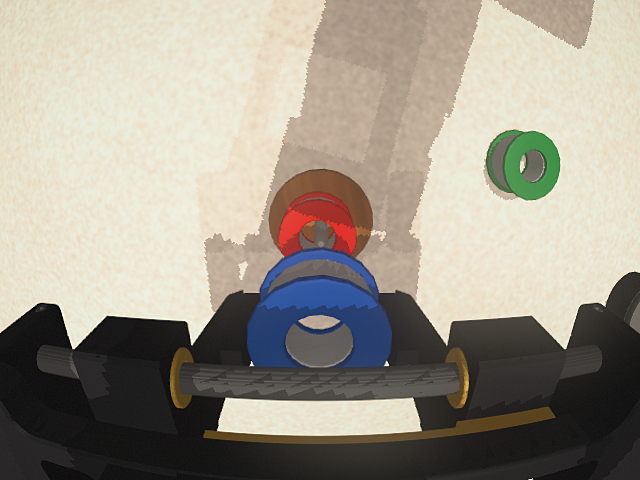

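The tip at (320,243) is where predicted and blue is in line with it, so I lower it.

Request:
apply_moves([
  [0.2,0,2,0],
  [0,0,2,0],
  [0,0,2,0],
  [0,0,2,0],
  [0,0,1.2,0],
  [0,0,0.3,0],
  [0,0,0,0],
  [0,0,0,0],
])

```text
clock: 13.15
ee_pos: [0.4329, -0.18, 0.0555]
eef_rot: [[-0.929, 0.37, 0.001], [0.37, 0.929, -0.001], [-0.001, -0.0, -1.0]]
force: [0.2, 0.6, -0.5]
grip_width: 0.0515
finger_force: 24.7
```

Request:
apply_moves([
  [0,0,0.1,0],
  [0,0,0,0],
  [0,0,0,0],
])

```text
clock: 13.45
ee_pos: [0.4325, -0.1798, 0.0542]
eef_rot: [[-0.929, 0.37, 0.001], [0.37, 0.929, -0.001], [-0.001, -0.0, -1.0]]
force: [-0.3, 0.1, -1.6]
grip_width: 0.0516
finger_force: 24.7
```

Request:
apply_moves([
  [0,0,0.1,0],
  [0,0,0,0],
  [0,0,0,0],
])

```text
clock: 13.75
ee_pos: [0.4324, -0.1797, 0.0528]
eef_rot: [[-0.929, 0.37, 0.0], [0.37, 0.929, -0.0], [-0.0, -0.0, -1.0]]
force: [0.0, -0.4, -0.4]
grip_width: 0.0517
finger_force: 24.7
```

Request:
apply_moves([
  [0,0,0,0],
  [0,0,0,0],
  [0,0,0,0],
  [0,0,0,0],
  [0,0,0,0],
  [0,0,0,0],
  [0,0,0,0],
  [0,0,0,0],
], hand=0)

```text
clock: 14.55
ee_pos: [0.4322, -0.1795, 0.0527]
eef_rot: [[-0.929, 0.37, -0.0], [0.37, 0.929, -0.0], [0.0, -0.0, -1.0]]
force: [-0.2, -0.0, 0.8]
grip_width: 0.088
finger_force: 0.0
```

Request:
apply_moves([
  [0,0,-1,0],
  [0,0,-2,0],
  [0,0,-3,0],
  [0,0,-3,0],
  [0,0,-1,0],
  [0,0,0,0],
  [0,0,0,0],
  [0,0,0,0],
])

```text
clock: 15.35
ee_pos: [0.4313, -0.1789, 0.1511]
eef_rot: [[-0.929, 0.37, -0.002], [0.37, 0.929, 0.002], [0.003, 0.001, -1.0]]
force: [-0.2, 0.1, 0.4]
grip_width: 0.0882
finger_force: 0.0
```

```bash
python3 - <<'E'
from h import *
r=wr('blue',.082,OBJ['wood'],save='pics/w8.png');go((*OBJ['yellow'],.12))
E
```

```text
blue px [320.511  257.2721] 4899 centre (np.int64(4288), np.float64(0.4313), np.float64(-0.17949999999999997))
clk 15.40 ee [ 0.4313 -0.1789  0.1512] -> tool cm [15.6035 37.6345  3.1892] rows>=8.2
```

View pics/w8.png

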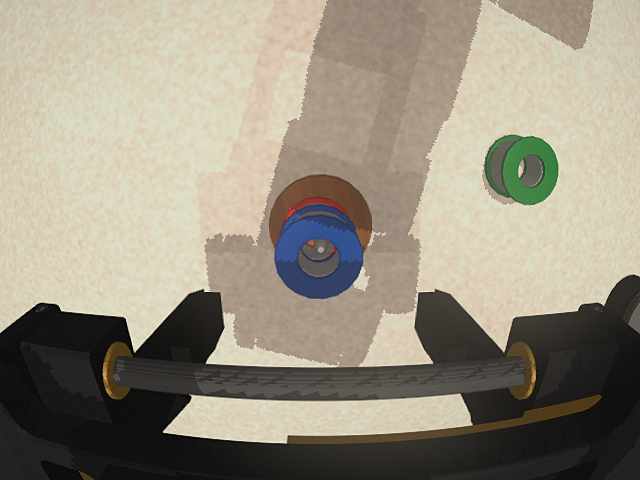

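Blue is stacked, with the spindle tip at (320,250) inside its bore. Next I go to yellow.

Request:
apply_moves([
  [1,2.4,0,0],
  [1.6,3.9,0,0],
  [1.6,3.9,0,0],
  [1.6,3.9,0,0],
  [1.6,3.9,0,0],
  [1.6,3.9,0.5,0],
  [1.6,3.9,0.5,0],
  [1.6,3.9,0.5,0],
])

```text
clock: 16.2
ee_pos: [0.4278, 0.1432, 0.1366]
eef_rot: [[-0.929, 0.37, -0.001], [0.37, 0.929, -0.0], [0.001, -0.001, -1.0]]
force: [0.4, 0.2, 0.5]
grip_width: 0.0879
finger_force: 0.0
```

Request:
apply_moves([
  [1.6,3.9,0.6,0],
  [1.6,3.9,1,0],
  [0.2,0.1,0,0],
  [0,0,0,0],
  [0,0,0,0],
  [0,0,0,0],
  [0,0,0,0],
])

```text
clock: 16.9
ee_pos: [0.4268, 0.2265, 0.1219]
eef_rot: [[-0.928, 0.372, 0.0], [0.372, 0.928, 0.0], [-0.0, 0.0, -1.0]]
force: [0.0, 0.6, 0.1]
grip_width: 0.088
finger_force: 0.0
```

```bash
python3 - <<'E'
from h import *
r=wr('yellow');go((*r,.006))
E
```

```text
yellow px [322.0912 245.674 ] 2305 centre (np.int64(1965), np.float64(0.4235), np.float64(0.22850000000000004))
clk 16.95 ee [0.4268 0.2266 0.122 ] -> tool cm [ 0.3846  0.0546 11.5976] rows>=2.3
```

Request:
apply_moves([
  [0.25,0.1,2.5,0],
  [0,0,3,0],
  [0,0,3,0],
  [0,0,2,0],
  [0,0,1.1,0],
  [0,0,0,0],
  [0,0,0,0],
  [0,0,0,0],
])

```text
clock: 17.75
ee_pos: [0.4255, 0.2295, 0.0069]
eef_rot: [[-0.929, 0.37, 0.002], [0.37, 0.929, 0.001], [-0.002, 0.001, -1.0]]
force: [0.0, -0.1, 0.3]
grip_width: 0.0882
finger_force: 0.0
```

Request:
apply_moves([
  [0,0,0,0],
  [0,0,0,0],
  [0,0,0,0],
  [0,0,0,0],
  [0,0,0,0],
  [0,0,0,0],
  [0,0,0,0],
  [0,0,0,0],
], hand=255, newtons=25)

```text
clock: 18.55
ee_pos: [0.4243, 0.2293, 0.0057]
eef_rot: [[-0.929, 0.37, -0.0], [0.37, 0.929, -0.0], [0.0, -0.0, -1.0]]
force: [-0.1, -0.3, 0.0]
grip_width: 0.0518
finger_force: 29.3
```

```bash
python3 - <<'E'
from h import *
r=wr('yellow',save='pics/w9.png');go((*OBJ['black'],.15))
E
```

```text
yellow px [319.6765 351.0706] 7731 centre (np.int64(7206), np.float64(0.4235), np.float64(0.22850000000000004))
clk 18.60 ee [0.4243 0.2293 0.0057] -> tool cm [-35.2199 -57.0748 -14.4347] rows>=13.7
```

Request:
apply_moves([
  [0,0,-1.4,0],
  [0,0,-3,0],
  [0,0,-3,0],
  [0,0,-3,0],
  [0,0,-3,0],
  [0,0,-1,0],
  [-1,-1.7,0,0],
  [-2.2,-3.6,0,0],
])

```text
clock: 19.4
ee_pos: [0.434, 0.1692, 0.1493]
eef_rot: [[-0.93, 0.366, -0.0], [0.366, 0.93, 0.001], [0.0, 0.001, -1.0]]
force: [0.7, -0.3, -2.0]
grip_width: 0.0516
finger_force: 29.4
```

Request:
apply_moves([
  [-2.2,-3.6,0,0],
  [-2.2,-3.6,0,0],
  [-2.2,-3.6,0,0],
  [-2.2,-3.6,0,0],
  [-2.2,-3.6,0,0],
  [-2.2,-3.6,0,0],
  [-2.2,-3.6,0,0],
  [-2.2,-3.6,0,0],
])

```text
clock: 20.2
ee_pos: [0.4908, -0.1659, 0.1483]
eef_rot: [[-0.929, 0.37, -0.002], [0.37, 0.929, 0.001], [0.002, 0.0, -1.0]]
force: [0.5, 0.2, -2.1]
grip_width: 0.052
finger_force: 29.4
```

Request:
apply_moves([
  [-2.2,-3.6,0,0],
  [-2.2,-3.6,0,0],
  [-2.2,-3.6,0,0],
  [-2.2,-3.6,0,0],
  [-2.2,-3.6,0,0],
  [-2.2,-3.6,0,0],
  [-1.2,-1.3,0,0],
  [0,0,0,0],
])

```text
clock: 21.0
ee_pos: [0.5399, -0.4326, 0.1474]
eef_rot: [[-0.928, 0.372, -0.001], [0.372, 0.928, 0.001], [0.002, 0.0, -1.0]]
force: [0.5, 0.6, -2.2]
grip_width: 0.0516
finger_force: 29.4
```

Request:
apply_moves([
  [0,0,0,0],
  [0,0,0,0],
  [0,0,0,0],
])

```text
clock: 21.3
ee_pos: [0.5406, -0.4289, 0.1494]
eef_rot: [[-0.93, 0.369, -0.001], [0.369, 0.93, 0.001], [0.001, 0.0, -1.0]]
force: [0.3, 0.5, -2.1]
grip_width: 0.0519
finger_force: 29.4
```

```bash
python3 - <<'E'
from h import *
go((*OBJ['black'],.10));m=camera_model('wrist');cv2.imwrite('pics/w10.png',capture('wrist'))
for z in (.01,.066): print(proj(m,(*OBJ['black'],z)))
e=get_state()['ee_pos'];print([proj(m,e+[-.001,0,z]) for z in(-.006,.030)])
E
```

```text
clk 21.30 ee [ 0.5406 -0.4289  0.1494] -> tool cm [-0.0783 -0.2213  4.9423] rows>=1.0
[316.9854 228.0823]
[316.558  250.8509]
[array([319.0736, 302.8932]), array([319.1057, 346.2811])]
```

View pics/w10.png

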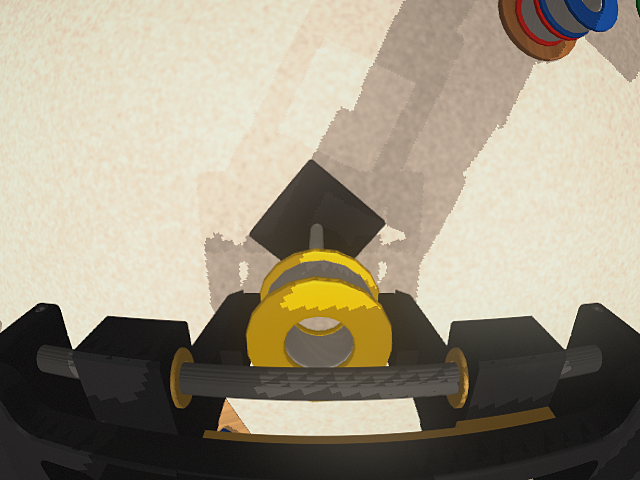

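The base centre is near (317,230), which matches the prediction. The reel sits about 2 mm to the tool's +x, so I correct for that and lower it.

Request:
apply_moves([
  [-0.2,-0.2,2,0],
  [0,0,2.5,0],
  [0,0,2.5,0],
  [0,0,2.5,0],
  [0,0,2.5,0],
  [0,0,1,0],
  [0,0,0.2,0],
  [0,0,0,0],
])

```text
clock: 22.15
ee_pos: [0.5422, -0.4332, 0.0186]
eef_rot: [[-0.929, 0.369, 0.001], [0.369, 0.929, -0.001], [-0.001, -0.0, -1.0]]
force: [-1.0, 0.1, -1.4]
grip_width: 0.0517
finger_force: 29.4
```

Request:
apply_moves([
  [0,0,0,0],
  [0,0,0,0],
])

```text
clock: 22.35
ee_pos: [0.5425, -0.4338, 0.0194]
eef_rot: [[-0.929, 0.37, 0.002], [0.37, 0.929, -0.002], [-0.002, -0.001, -1.0]]
force: [0.2, -0.2, -1.8]
grip_width: 0.0519
finger_force: 29.4
```

Request:
apply_moves([
  [0,0,0.3,0],
  [0,0,0,0],
  [0,0,0,0],
])

```text
clock: 22.65
ee_pos: [0.5424, -0.4338, 0.0157]
eef_rot: [[-0.929, 0.37, 0.002], [0.37, 0.929, -0.002], [-0.002, -0.001, -1.0]]
force: [1.3, -1.2, 2.5]
grip_width: 0.0517
finger_force: 29.1
```

Request:
apply_moves([
  [0,0,0,0],
  [0,0,0,0],
  [0,0,0,0],
  [0,0,0,0],
  [0,0,0,0],
  [0,0,0,0],
  [0,0,0,0],
  [0,0,0,0],
], hand=0)

```text
clock: 23.45
ee_pos: [0.5418, -0.433, 0.0147]
eef_rot: [[-0.929, 0.37, -0.0], [0.37, 0.929, -0.0], [0.0, -0.0, -1.0]]
force: [-0.8, 0.3, -0.3]
grip_width: 0.0882
finger_force: 0.0
```

Request:
apply_moves([
  [0,0,-1,0],
  [0,0,-2,0],
  [0,0,-3,0],
  [0,0,-3,0],
  [0,0,-3,0],
  [0,0,-1,0],
  [0,0,0,0],
  [0,0,0,0],
])

```text
clock: 24.25
ee_pos: [0.5413, -0.4325, 0.1435]
eef_rot: [[-0.929, 0.37, -0.001], [0.37, 0.929, 0.001], [0.001, 0.001, -1.0]]
force: [0.6, -0.2, -0.3]
grip_width: 0.0882
finger_force: 0.0
```

```bash
python3 - <<'E'
from h import *
r=wr('yellow',.046,OBJ['black'],save='pics/w11.png');go((*OBJ['green'],.14))
E
```

```text
yellow px [321.1441 241.725 ] 2669 centre (np.int64(2376), np.float64(0.5415), np.float64(-0.43420000000000003))
clk 24.30 ee [ 0.541  -0.4322  0.1427] -> tool cm [24.9026 36.2369  0.3851] rows>=8.8
```

View pics/w11.png

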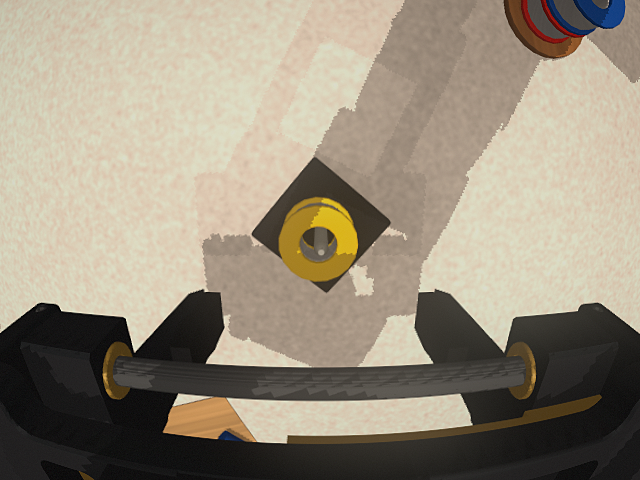

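Yellow is seated, with the spindle tip at (320,252) inside its bore. Green is next.

Request:
apply_moves([
  [1.4,2.1,0,0],
  [2.6,3.8,0,0],
  [2.6,3.8,0,0],
  [2.6,3.8,0,0],
  [2.6,3.8,0,0],
  [2.6,3.8,0,0],
  [2.6,3.8,0,0],
  [2.6,3.8,0,0],
])

```text
clock: 25.1
ee_pos: [0.4639, -0.0917, 0.1429]
eef_rot: [[-0.929, 0.37, -0.003], [0.37, 0.929, 0.002], [0.003, 0.0, -1.0]]
force: [1.0, 1.1, 0.6]
grip_width: 0.0883
finger_force: 0.0
```

Request:
apply_moves([
  [2.6,3.8,0.5,0],
  [2.6,3.7,1,0],
  [0.1,0,0.8,0],
  [0,0,0,0],
  [0,0,0,0],
  [0,0,0,0],
  [0,0,0,0],
])

```text
clock: 25.8
ee_pos: [0.4448, -0.0058, 0.1219]
eef_rot: [[-0.928, 0.372, 0.0], [0.372, 0.928, -0.0], [-0.001, -0.0, -1.0]]
force: [-0.3, -0.2, 0.2]
grip_width: 0.0879
finger_force: 0.0
```

```bash
python3 - <<'E'
from h import *
r=wr('green');go((*r,.006))
E
```

```text
green px [322.6841 245.4835] 1386 centre (np.int64(1265), np.float64(0.4426), np.float64(-0.0033999999999999825))
clk 25.85 ee [ 0.4447 -0.0057  0.1219] -> tool cm [ 0.2896  0.1318 11.5945] rows>=2.3
```

Request:
apply_moves([
  [0.3,0.15,2.5,0],
  [0,0,3,0],
  [0,0,3,0],
  [0,0,2,0],
  [0,0,1.1,0],
  [0,0,0,0],
  [0,0,0,0],
  [0,0,0,0],
])

```text
clock: 26.65
ee_pos: [0.4432, -0.0025, 0.0068]
eef_rot: [[-0.929, 0.37, 0.002], [0.37, 0.929, -0.001], [-0.002, 0.0, -1.0]]
force: [-0.1, 0.6, 0.0]
grip_width: 0.0881
finger_force: 0.0
```

Request:
apply_moves([
  [0,0,0,0],
  [0,0,0,0],
  [0,0,0,0],
  [0,0,0,0],
  [0,0,0,0],
  [0,0,0,0],
  [0,0,0,0],
  [0,0,0,0],
], hand=255, newtons=25)

```text
clock: 27.45
ee_pos: [0.4419, -0.0021, 0.0056]
eef_rot: [[-0.929, 0.37, -0.0], [0.37, 0.929, 0.0], [0.0, -0.0, -1.0]]
force: [-0.8, -0.0, -0.4]
grip_width: 0.0519
finger_force: 29.0
```

```bash
python3 - <<'E'
from h import *
r=wr('green',save='pics/w12.png');go((.5415,-.4325,.15))
E
```

```text
green px [318.9038 352.3378] 8137 centre (np.int64(7416), np.float64(0.4416), np.float64(-0.0023999999999999816))
clk 27.50 ee [ 0.442  -0.0021  0.0057] -> tool cm [-25.1601 -36.313  -14.4388] rows>=9.3
```

Request:
apply_moves([
  [0,0,-1.4,0],
  [0,0,-3,0],
  [0,0,-3,0],
  [0,0,-3,0],
  [0,0,-3,0],
  [0,0,-1,0],
  [-1.4,-2.1,0,0],
  [-2.6,-3.8,0,0],
])

```text
clock: 28.3
ee_pos: [0.4567, -0.0703, 0.149]
eef_rot: [[-0.931, 0.366, -0.001], [0.366, 0.931, 0.001], [0.001, 0.001, -1.0]]
force: [0.9, 0.3, -2.3]
grip_width: 0.0515
finger_force: 30.2
```

Request:
apply_moves([
  [-2.6,-3.8,0,0],
  [-2.6,-3.8,0,0],
  [-2.6,-3.8,0,0],
  [-2.6,-3.8,0,0],
  [-2.6,-3.8,0,0],
  [-2.6,-3.8,0,0],
  [-2.6,-3.8,0,0],
  [-2.6,-3.8,0,0],
])

```text
clock: 29.1
ee_pos: [0.5378, -0.4324, 0.1474]
eef_rot: [[-0.929, 0.37, -0.002], [0.37, 0.929, 0.002], [0.002, 0.001, -1.0]]
force: [0.3, 0.4, -1.2]
grip_width: 0.0515
finger_force: 30.2
```

Request:
apply_moves([
  [-0.4,0,0,0],
  [0,0,0,0],
  [0,0,0,0],
  [0,0,0,0],
  [0,0,0,0],
])

```text
clock: 29.6
ee_pos: [0.5421, -0.4312, 0.1499]
eef_rot: [[-0.93, 0.369, -0.0], [0.369, 0.93, 0.0], [0.0, 0.0, -1.0]]
force: [-0.2, 0.9, -0.9]
grip_width: 0.0515
finger_force: 31.1
```

```bash
python3 - <<'E'
from h import *
go((*OBJ['black'],.10));m=camera_model('wrist');cv2.imwrite('pics/w13.png',capture('wrist'))
for z in (.01,.066): print(proj(m,(*OBJ['black'],z)))
e=get_state()['ee_pos'];print([proj(m,e+[0,0,z]) for z in(-.006,.030)])
E
```

```text
clk 29.60 ee [ 0.5421 -0.4312  0.1499] -> tool cm [ 0.1472 -0.0573  4.9869] rows>=1.0
[319.0653 225.1848]
[319.0633 247.3899]
[array([319.8381, 304.454 ]), array([320.0117, 348.0597])]
```

View pics/w13.png

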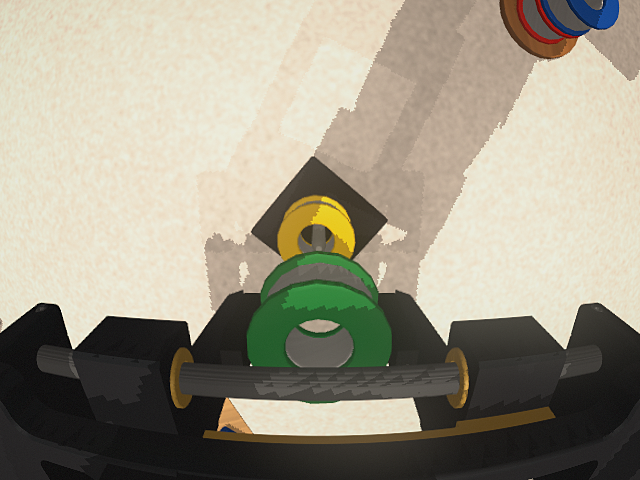

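Green is in line with the spindle, within about 1 mm, so I lower it.

Request:
apply_moves([
  [0,-0.1,2,0],
  [0,0,2,0],
  [0,0,2,0],
  [0,0,2,0],
  [0,0,1.3,0],
  [0,0,0.3,0],
  [0,0,0,0],
  [0,0,0,0],
])

```text
clock: 30.45
ee_pos: [0.5422, -0.4341, 0.0551]
eef_rot: [[-0.929, 0.37, 0.001], [0.37, 0.929, -0.001], [-0.002, -0.001, -1.0]]
force: [0.1, -1.0, -2.1]
grip_width: 0.052
finger_force: 31.1
```

Request:
apply_moves([
  [0,0,0.1,0],
  [0,0,0,0],
  [0,0,0,0],
])

```text
clock: 30.75
ee_pos: [0.5418, -0.4337, 0.0532]
eef_rot: [[-0.929, 0.37, 0.0], [0.37, 0.929, -0.001], [-0.001, -0.0, -1.0]]
force: [0.5, 0.7, -1.4]
grip_width: 0.0516
finger_force: 31.1
```

Request:
apply_moves([
  [0,0,0.1,0],
  [0,0,0,0],
  [0,0,0,0],
])

```text
clock: 31.05
ee_pos: [0.5416, -0.4335, 0.0517]
eef_rot: [[-0.929, 0.37, 0.0], [0.37, 0.929, -0.0], [-0.0, -0.0, -1.0]]
force: [-0.4, 0.0, -2.0]
grip_width: 0.0516
finger_force: 31.0
```

Request:
apply_moves([
  [0,0,0,0],
  [0,0,0,0],
  [0,0,0,0],
  [0,0,0,0],
  [0,0,0,0],
  [0,0,0,0],
  [0,0,0,0],
  [0,0,0,0],
], hand=0)

```text
clock: 31.85
ee_pos: [0.5416, -0.4335, 0.0517]
eef_rot: [[-0.929, 0.37, -0.0], [0.37, 0.929, 0.0], [0.0, 0.0, -1.0]]
force: [-0.7, -1.1, -0.3]
grip_width: 0.0881
finger_force: 0.0
```

Request:
apply_moves([
  [0,0,-1,0],
  [0,0,-2,0],
  [0,0,-3,0],
  [0,0,-3,0],
  [0,0,-3,0],
  [0,0,0,0],
  [0,0,0,0],
  [0,0,0,0],
])

```text
clock: 32.65
ee_pos: [0.5409, -0.4328, 0.1703]
eef_rot: [[-0.929, 0.37, -0.002], [0.37, 0.929, 0.002], [0.002, 0.001, -1.0]]
force: [-0.7, 0.3, -0.4]
grip_width: 0.0881
finger_force: 0.0
```

```bash
python3 - <<'E'
from h import *
r=wr('green',.082,OBJ['black'],save='pics/w14.png')
I=cv2.imread('pics/w14.png')[:,200:640];S=capture('scene')[150:340,130:430]
cv2.imwrite('pics/fin.png',np.hstack([cv2.resize(I,(330,360)),cv2.resize(S,(468,360))])[:, :798])
E
```

```text
green px [321.7889 246.2285] 3083 centre (np.int64(2778), np.float64(0.5415), np.float64(-0.43420000000000003))
```

View pics/fin.png

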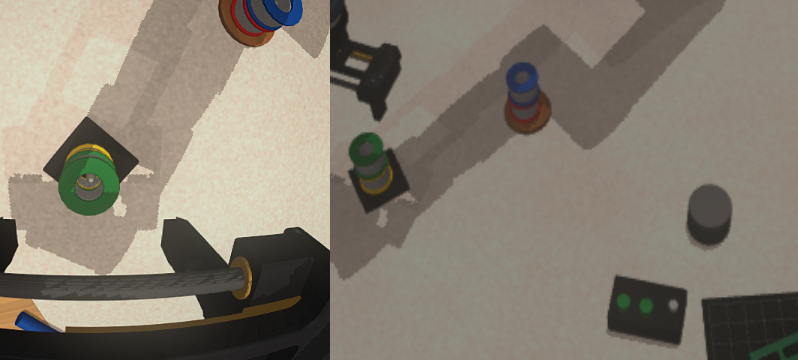

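Both stacks are seated upright in the right order: green over yellow, with the tip in the bore at (90,182), and blue over red at (525,95). The tin and the pedal have not moved.

```bash
python3 -c "
from cell import *
print(hand_in())"
```

```text
the job is handed in; nothing more can be done
None
```

The job is handed in: red then blue are on the round wooden stand and yellow then green on the square black stand, all four lying flat and let go, with the flux tin and pedal untouched, at about 33 s on the clock.

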